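Seat the mixing paddle on the ink mixer's splined spindle and hold it down

ROBOT

A 6-joint arm with a two-finger parallel gripper is mounted at the origin on the work surface; the furniture and walls round the work are solid. World frame = base frame: x ahead of the robot, y to its left, z up, the work surface at z = 0. Lengths are in m, angles in rad, forces in N, time in s.
With the tool pointing down it reaches from about 0.35 to 0.975 m from the base axis. Payload 4.9 kg.
Tool frame: the origin (TCP) lies at the very end of the fingers, on their centre line; the grasp point (between the pads) lies 19 mm behind it; z points along the fingers, y is the line along which they close (so a half turn about z gives the same grasp; the last joint's range is limited). The gripper opens to 85 mm and grips with 20 to 120 N. Pads are 22 mm wide; open, the fingers measure 114 mm over their backs; the gripper's body (76 mm by 85 mm) begins 54 mm behind the grasp point. The pads swing forward as they close: fully open they stand 13 mm farther back than shut.
Start: joints at [-1.228, 0.053, 1.613, -0, 1.476, -0.119], TCP at [0.278, -0.56, 0.231] pointing down, gripper open.
Joint ranges: [-3.01, 3.01], [-1.01, 2.22], [0.06, 2.58], [-1.02, 4.17], [0.09, 2.62], [-3.14, 3.14]. Speed limits (rad/s): [2.57, 2.57, 3.14, 3.14, 3.14, 3.14].

INTERFACE

Orientations are given as a unit quaternion [w, x, y, z].
In Python, from plant import state, optics, ticket, nets gives the robot as it stands. The module is installed in compiled form; this text tells all that it offers.
- The arm moves only by the shell command python3 -m inch 'ROWS' [OPENING]. ROWS is JSON, a list of rows, each an object of numbers: "dx", "dy", "dz": the shift along the tool's x, y, z as a fraction of full scale; "rx", "ry", "rz": the turn, a rotation vector about the tool's x, y, z as a fraction of full scale. In form: [{"dx": .., "dy": .., "dz": .., "rx": .., "ry": .., "rz": ..}, ...]. A call has 1 to 5 rows; each row is the pose to reach, as a shift and turn from the pose commanded when the call began, along the tool's axes at that moment; what a row does not reach only later rows make up. Full scale, the value 1, is 0.8 m for a shift and 1.5 rad for a turn. A row lasts 1/10 s, in which the tool goes at most 50 mm and 8.59 degrees, less where a joint would pass 70% of its speed; a pose out of reach is approached as far as the arm can. A call with a number of a shift or a turn outside -1 to 1 is refused whole. A call with a gripper value outside its range is refused whole. OPENING is the opening, from -1 (shut) to 1 (fully open), set as the call begins (- or left out, the last holds). The fingers move at their own pace and stop on an object; the grip force is fixed at half the most. Time passes only in rows, so rows that repeat a pose let the fingers close. It gives the time, the measured TCP pose, the force, the opening and the grip force at its end, in the units of the state.
- state(): the state, without advancing time (a new reading comes with each control period).
- optics.grab_frame(name): name is "scene" or "side" or "wrist"; returns the picture (420x560x3 uint8, red, green, blue); there is no depth.
- optics.camera_info(name): a dict with "fx", "fy", "cx", "cy" (pixels), "k1" (the pictures are not rectified: a ray, as slopes to the right and down, at radius r is drawn at 1 + k1 r^2 times it, then the intrinsics apply), "R" (3x3) and "t" (3): a world point X has camera coordinates R X + t. Camera axes: x right, y down, z forward; pixel columns grow to the right and rows downward; lengths in m; the calibration is good to about 2 mm. A picture is of the moment at which its call begins: read the wrist's pose just before it. camera_info takes no time and is no camera call; for the wrist camera it gives the pose at the moment of the call.
- ticket.job_done(): hands the job in; it is judged then, once.
Trained networks look in the newest picture that a camera, given by its name, has taken for a name from the list of things; names that differ only in an ending like _2 or _b are one class to them, and where a whole thing is asked for, a point or a joint stands for the part that bears it (a point fixed in the world has none). Each returns a list of dicts, best first, with "confidence" (0 to 1); they miss things now and then, are a little off and sometimes report something else, mostly with a low value. They report only what shows in the picture. A call takes as long as a camera call. They do not tell look-alikes from the thing itself.
- nets.boxes_of(camera, name): "bbox" ([centre column, centre row, width, height] in pixels, round what is visible of it).
- nets.outline_of(camera, name): "pixels" (420x560 bool, what is visible of it) and "bbox" ([centre column, centre row, width, height] in pixels, round what is visible of it).
The state is a dict: "time": time; "joint_pos": joint angles; "joint_vel": joint speeds; "joint_efforts": joint torques, N m; "tool_pos": TCP position; "tool_rot": TCP orientation; "contact_force": force on the tool from outside, world axes, zero at the start; "ft_torque": the same for the moment, N m; "gripper_width": opening from 0.0 (shut) to 1.0 (fully open); "grasp_force": force on a finger pad.
Only numpy, scipy, OpenCV 4.12 (cv2) and the standard library are available. Lean on these libraries where they do the work, as an engineer would, in place of code of your own. Each camera call takes 0.05 s, during which the arm holds its last target. There are 200 camera calls.

TASK

Fit the three-bladed mixing paddle with the orange grip onto the upright splined spindle in the ink mixer's bowl: turn it until the splines mesh, don't ram it, and slide it all the way home against the sprung seal. Keep pressing it fully home and finish like that, still holding it down, so that I can do up the locking screw in its side; leave the dissolver disc with the blue grip and everything else where they are.

Things in the scene. Friction and masses are not known exactly. Their poses are not given: they have to be found in the camera images.
- paddle_grip (a point): Centre of the orange grip of the loose mixing paddle (0.2-0.36 kg, upright on the table on three blades, 111 mm tall). Grip: block 36 mm along x, 26 mm along y (take it across these faces), 46 mm tall. z = the paddle's axis, up. Blades point along +x and 120, 240 degrees from it, reach 60 mm out, 50-88 mm below this point. A locking screw sticks out 34 mm toward -x, 38 mm below
- paddle_mouth (a point): Centre of the socket's mouth in the underside of the paddle's 41 mm steel hub, 75 mm below the grip's centre, same axes. Inside, from 3 mm up, are six teeth 60 degrees apart round a 20 mm bore; the closed end is 46 mm up. They pass the spindle's splines when each blade points the same way as one of the splines: any of six positions, about 1 mm and 7 degrees of play either way
- spindle_top (a point): Centre of the top of the steel spindle in the mixer's bowl, 107 mm above the table; z up. Core 18 mm with tapered nose; six splines 4 mm wide, 60 degrees apart, 26 mm over the tips, begin 7 mm below; one points along x. It stands at any angle; the motor holds it to 0.25 N m. Home: the mouth is 46 mm below this point, the grip's centre 29 mm above. Unmeshed, the mouth stops 10 mm below
- bowl_rim (a point): Centre of the mixer's open steel bowl at rim height (90 mm above the table, 179 mm across, floor 45 mm above the table), on the spindle's axis. The mixer is fixed: round grey base 192 mm across, motor housing 104 mm wide and 82 mm tall reaching 176 mm from the centre toward this point's +x (away from the robot)
- seal (a joint): How far the sprung black seal ring round the spindle (41 mm across, its top 34 mm below the spindle's top when up) is pushed down, in m: 0 up, 0.012 when the paddle is home. The hub's underside pushes it; takes 6 N to start, 10.5 N at 0.012, more than the paddle's weight, and springs up again when the pressing stops
- disperser_grip (a point): Centre of the blue grip (same size as the orange one) of the loose dissolver disc, the mixer's other head: a toothed steel disc 104 mm across with hub and grip, 111 mm tall, standing on the table; this point is 88 mm up. Leave it alone
- tangerine_jar: Ink jar with an orange lid, 74 mm across, 85 mm tall, origin at the centre of its underside. Leave it alone
- tape_roll: Roll of cream masking tape lying flat, 120 mm across, 50 mm tall, origin at the centre of its underside. Leave it alone
Mind the look-alikes: they are no part of the job. What is shaped like the part that bears paddle_grip but purple is not meant.

How it is judged:
By the outcome, as a careful person would: the job done as asked, in the order asked, and still so for the second after the job is handed in, while the arm keeps its last pose, push and grip.
It also fails if it takes over 48 s, if anything falls off the work surface, if the arm or the gripper's body presses on something with over 40 N, if the wrist force passes 120 N, or if a joint passes its speed limit or range.

## Working session

There is one attempt and no reset: what is moved stays moved. The work goes in short steps, Python scripts to look and compute and a shell command to move; the robot and the scene stay as the last step left them, time stands still between calls to the robot, and variables do not carry over. Pictures are saved under pics/ and viewed, at most 10 in all, crops included, and the job is handed in when it is done.

```bash
mkdir -p pics
cat > h.py <<'E'
import numpy as np, cv2
from plant import state, optics, ticket, nets
def grab(n,f=None):
    ci=optics.camera_info(n); im=optics.grab_frame(n)
    if f: cv2.imwrite('pics/'+f,im[:,:,::-1])
    return ci,im
def ray(ci,uv):
    x=(uv[0]-ci['cx'])/ci['fx']; y=(uv[1]-ci['cy'])/ci['fy']
    d=np.array([x,y]);u=d.copy()
    for _ in range(20): u=d/(1+ci['k1']*(u@u))
    R=np.array(ci['R']);t=np.array(ci['t'])
    return -R.T@t, R.T@np.array([u[0],u[1],1])
def atz(ci,uv,z):
    o,d=ray(ci,uv); return o+d*(z-o[2])/d[2]
def proj(ci,X):
    c=np.array(ci['R'])@np.array(X)+np.array(ci['t']); u=c[:2]/c[2]; u=u*(1+ci['k1']*(u@u))
    return np.array([u[0]*ci['fx']+ci['cx'],u[1]*ci['fy']+ci['cy']])
def tri(rs):
    A=0;b=0
    for o,d in rs:
        d=d/np.linalg.norm(d);P=np.eye(3)-np.outer(d,d);A=A+P;b=b+P@o
    return np.linalg.solve(A,b)
E
python3 - <<'E'
from h import *
ims=[]
for c in('scene','side'):
    ci,im=grab(c);ims.append(im)
    print(c,-np.array(ci['R']).T@np.array(ci['t']))
    for n in('paddle_grip','spindle_top','bowl_rim','disperser_grip','tangerine_jar'):
        print(n,[(np.round(b['bbox']).tolist(),round(b['confidence'],2)) for b in nets.boxes_of(c,n)])
cv2.imwrite('pics/a.png',cv2.resize(ims[0],(800,600))[:,:,::-1]);cv2.imwrite('pics/b.png',cv2.resize(ims[1],(800,600))[:,:,::-1])
print(state())
E
```

```text
scene [-0.03536638  0.5836637   0.84622958]
paddle_grip [([361.0, 240.0, 21.0, 46.0], 0.78), ([368.0, 177.0, 37.0, 43.0], 0.7)]
spindle_top [([273.0, 204.0, 10.0, 8.0], 0.44)]
bowl_rim [([264.0, 214.0, 95.0, 81.0], 0.69)]
disperser_grip [([221.0, 297.0, 42.0, 55.0], 0.84)]
tangerine_jar [([138.0, 266.0, 38.0, 48.0], 0.8)]
side [0.54721689 1.08344657 0.47532627]
paddle_grip [([287.0, 184.0, 31.0, 39.0], 0.84)]
spindle_top []
bowl_rim [([235.0, 226.0, 114.0, 60.0], 0.78), ([295.0, 277.0, 54.0, 69.0], 0.27)]
disperser_grip [([298.0, 277.0, 54.0, 67.0], 0.96)]
tangerine_jar [([184.0, 300.0, 38.0, 61.0], 0.91)]
{'time': 0.6, 'joint_pos': array([-1.22798484e+00,  5.26912117e-02,  1.61287244e+00, -1.55079368e-05,
        1.47599079e+00, -1.18974457e-01]), 'joint_vel': array([-1.16657158e-03,  9.55354802e-04, -4.80099002e-05, -2.20747320e-06,
       -8.23839044e-04, -2.56937153e-04]), 'joint_efforts': array([-5.29408590e-04, -3.93408179e+01, -3.70229995e+01, -5.32978333e-05,
        7.63572716e-04,  5.22846364e-06]), 'tool_pos': array([ 0.27847644, -0.55952642,  0.23132551]), 'tool_rot': array([ 1.98495868e-05,  9.73462261e-01,  2.28847603e-01, -5.53690113e-06]), 'contact_force': array([-0.45455033, -0.73643138, -0.52116969]), 'ft_torque': array([-0.0129694 , -0.0242692 ,  0.00225448]), 'grasp_force': 0.0, 'gripper_width': 1.0010802878520295}
```

View pics/a.png

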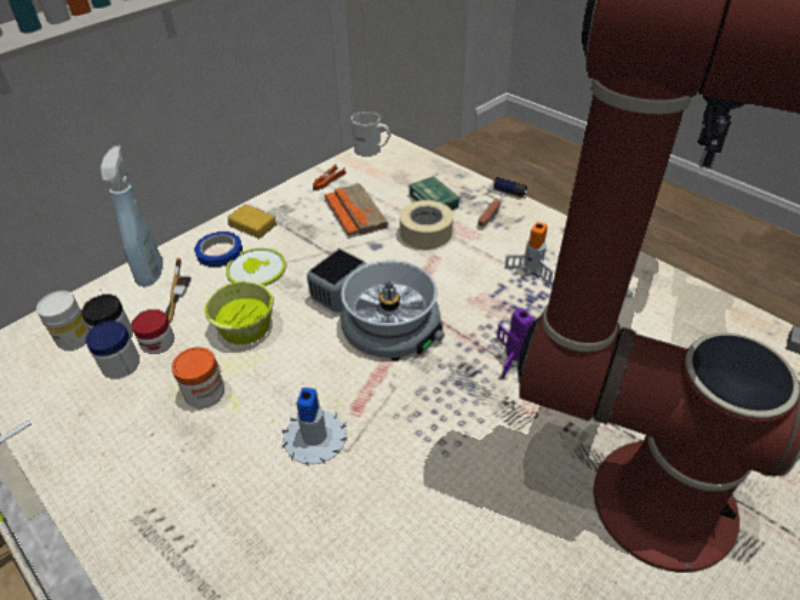

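View pics/b.png

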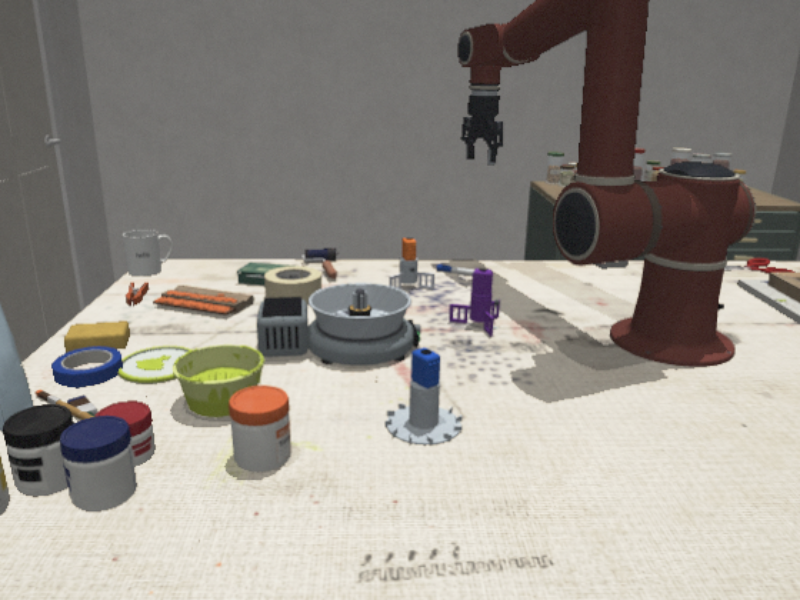

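The scene picture shows the orange-gripped paddle at about (376,165) native px, partly hidden by the arm. The purple look-alike is at (363,238), the bowl and spindle at (272,205), and the blue disc at (218,297). In the side picture the orange grip is at (286,174) and the bowl at (252,215).

Run:
```python
from h import *
def orange(im,box):
    h=cv2.cvtColor(im,cv2.COLOR_RGB2HSV); m=((h[...,0]<16)&(h[...,1]>150)&(h[...,2]>80)).astype(np.uint8)
    x0,y0,x1,y1=box; k=np.zeros_like(m);k[y0:y1,x0:x1]=1; ys,xs=np.nonzero(m*k); return xs,ys
rs=[]
for c,b in(('scene',(360,145,395,180)),('side',(270,160,300,188))):
    ci,im=grab(c);xs,ys=orange(im,b)
    uv=((xs.min()+xs.max())/2,(ys.min()+ys.max())/2);print(c,uv,len(xs),xs.min(),xs.max(),ys.min(),ys.max())
    rs.append(ray(ci,uv));print(atz(ci,uv,.088))
    if c=='scene': print('bowl',atz(ci,(264,214),.07),atz(ci,(273,205),.107)); 
    if c=='side': print('bowl',atz(ci,(251,206),.107)); cs=ci
print(tri(rs))
ci=optics.camera_info('scene')
for w,uv in (('scene',(272,202)),('side',(251.5,203))): pass
print('spindle',tri([ray(ci,(272,200)),ray(cs,(251.5,203))]))
q=state();print(q['tool_pos'])
ci=optics.camera_info('wrist');print(-np.array(ci['R']).T@np.array(ci['t']),np.array(ci['R']),ci['fx'])
```

```text
scene (np.float64(376.5), np.float64(164.5)) 147 371 382 156 173
[ 0.46410947 -0.30901109  0.088     ]
bowl [0.56684014 0.04852869 0.07      ] [0.54525512 0.03507887 0.107     ]
side (np.float64(286.0), np.float64(174.0)) 128 282 290 167 181
[ 0.46578877 -0.31136546  0.088     ]
bowl [0.56943208 0.04533959 0.107     ]
[ 0.4652882 -0.3103329  0.0876383]
spindle [0.56698778 0.01848569 0.10322487]
[ 0.27847154 -0.55952704  0.23134961]
[ 0.35296389 -0.52257203  0.37469889] [[ 4.46250857e-01 -8.94907873e-01  2.66298884e-04]
 [-8.46981305e-01 -4.22255891e-01  3.22990142e-01]
 [-2.88933975e-01 -1.44360178e-01 -9.46402291e-01]] 351.4342994735929
```

```bash
python3 -m inch '[{"dx":0.285,"dy":-0.174,"dz":-0.04},{"dx":0.285,"dy":-0.174,"dz":-0.04},{"dx":0.285,"dy":-0.174,"dz":-0.04},{"dx":0.285,"dy":-0.174,"dz":-0.04},{"dx":0.285,"dy":-0.174,"dz":-0.04}]' 1; python3 -m inch '[{"dz":0},{"dz":0}]'
python3 - <<'E'
from h import *
q=state();print(q['time'],q['tool_pos'],q['tool_rot'])
ci,im=grab('wrist'); cv2.imwrite('pics/c.png',cv2.resize(im,(800,600))[:,:,::-1])
for b in nets.boxes_of('wrist','paddle_grip'): print(b)
E
```

```text
0.7 [ 0.27847154 -0.55952704  0.23134961] [ 3.83023030e-05  9.73461239e-01  2.28851951e-01 -2.41863504e-06]validation failed for argument at $[0]...
validation failed for argument at $[0]...
```

View pics/c.png

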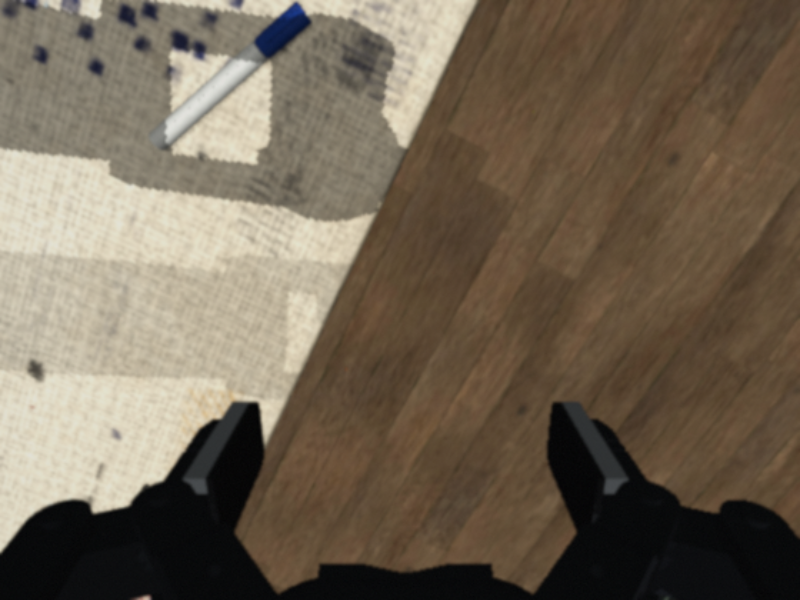

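The move was refused because every row needs all six keys. The wrist view shows only table and floor, with the finger tips at about (240,440) and (580,440).

```bash
python3 -m inch '[{"dx":0.285,"dy":-0.174,"dz":-0.04,"rx":0,"ry":0,"rz":0},{"dx":0.285,"dy":-0.174,"dz":-0.04,"rx":0,"ry":0,"rz":0},{"dx":0.285,"dy":-0.174,"dz":-0.04,"rx":0,"ry":0,"rz":0},{"dx":0.285,"dy":-0.174,"dz":-0.04,"rx":0,"ry":0,"rz":0},{"dx":0.285,"dy":-0.174,"dz":-0.04,"rx":0,"ry":0,"rz":0}]' 1
python3 - <<'E'
from h import *
q=state();print(q['time'],q['tool_pos'],q['tool_rot'])
ci,im=grab('wrist'); cv2.imwrite('pics/d.png',cv2.resize(im,(800,600))[:,:,::-1])
for b in nets.boxes_of('wrist','paddle_grip'): print(b)
E
```

```text
time: 1.3
tool_pos: [0.4112, -0.3476, 0.2615]
tool_rot: [0.0, 0.974, 0.229, 0.0]
contact_force: [0.7, 0.5, 0.4]
gripper_width: 1.004
grasp_force: 0.0
1.3 [ 0.41118227 -0.34763318  0.26148068] [2.61251606e-04 9.73521859e-01 2.28593697e-01 2.09038680e-04]
{'bbox': [283.8, 99.5, 98.8, 106.9], 'confidence': 0.91}
{'bbox': [36.3, 125.8, 72.6, 106.2], 'confidence': 0.85}
```

View pics/d.png

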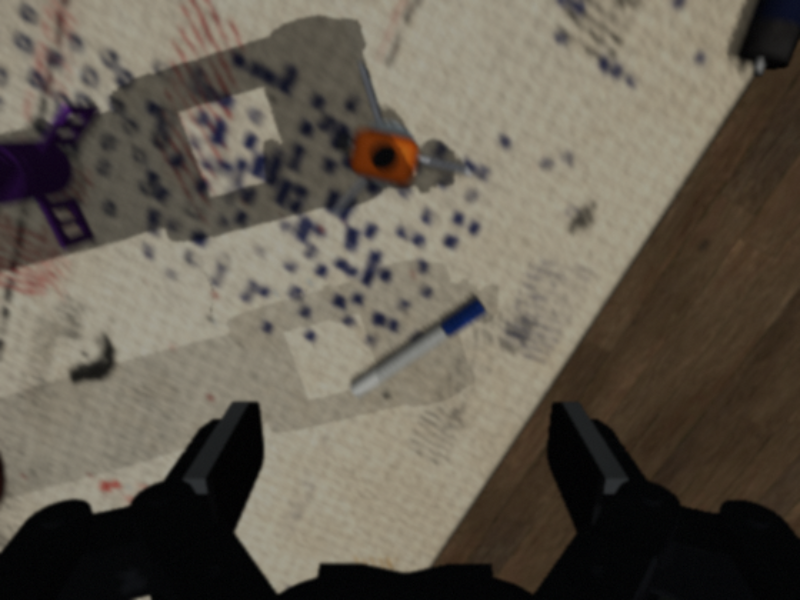

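Run:
```python
from h import *
im=cv2.imread('pics/d.png'); 
ci,im=grab('wrist')
cv2.imwrite('pics/e.png',cv2.resize(im[40:190,170:370],(800,600),interpolation=cv2.INTER_CUBIC)[:,:,::-1])
h=cv2.cvtColor(im,cv2.COLOR_RGB2HSV); m=((h[...,0]<16)&(h[...,1]>150)&(h[...,2]>150)).astype(np.uint8)
m[:80]=0;m[140:]=0;m[:,:230]=0;m[:,310:]=0
P=np.argwhere(m)[:,::-1].astype(np.float32)
r=cv2.minAreaRect(P);bx=cv2.boxPoints(r);print(r)
w=np.array([atz(ci,p,.111) for p in bx]);print(w)
print(w.mean(0),[ (np.linalg.norm(w[i]-w[i-1]),np.degrees(np.arctan2(*(w[i]-w[i-1])[[1,0]]))) for i in range(4)])
print('nadir',atz(ci,(269,110),.111), -np.array(ci['R']).T@np.array(ci['t']))
```

```text
((288.9230651855469, 112.11539459228516), (14.7601318359375, 7.442083358764648), 60.2551155090332)
[[ 0.47704944 -0.31242954  0.111     ]
 [ 0.48195123 -0.31577494  0.111     ]
 [ 0.47574951 -0.3256479   0.111     ]
 [ 0.47077422 -0.32229637  0.111     ]]
[ 0.4763811  -0.31903719  0.111     ] [(np.float64(0.011693282699548776), np.float64(57.54402174797854)), (np.float64(0.005934585097541604), np.float64(-34.31303714576741)), (np.float64(0.011659185607795778), np.float64(-122.13511055804835)), (np.float64(0.005998843629768078), np.float64(146.03441455428245))]
nadir [ 0.47058873 -0.30389106  0.111     ] [ 0.48716235 -0.30792276  0.40611726]
```

View pics/e.png

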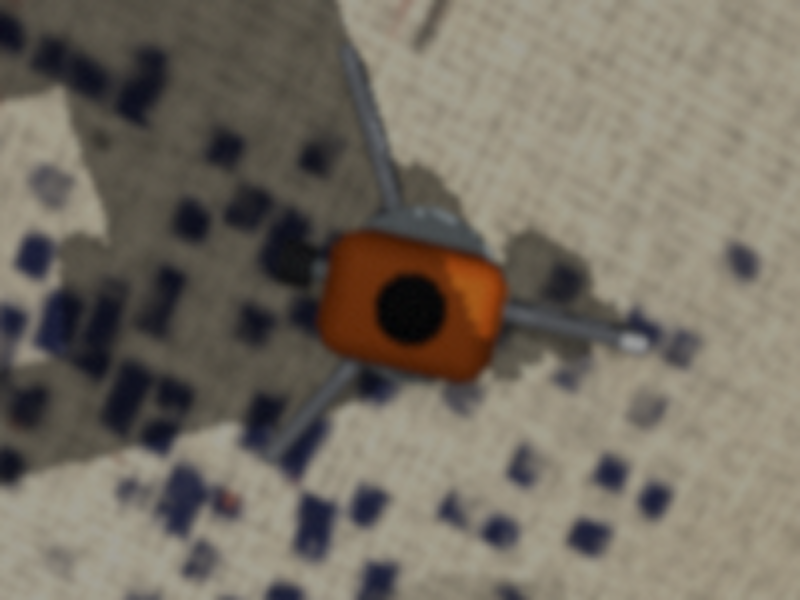

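The crop shows the paddle from almost straight above. The orange top is centred at about (412,308), the +x blade's tip is at (645,343), the other blade tips are at (347,48) and (270,455), and the black screw is at (300,258).

Run:
```python
from h import *
ci=optics.camera_info('wrist')
n=lambda p:(p[0]/4+170-.4,p[1]/4+40-.4)
c=atz(ci,n((412,306)),.111);print('top',c)
T=[atz(ci,n(p),.038) for p in((645,343),(347,48),(270,455))]
for t in T: d=(t-c)[:2];print(t,np.linalg.norm(d),np.degrees(np.arctan2(d[1],d[0])))
g=np.mean(T,0);print('mean',g)
for t in T: d=(t-g)[:2];print(np.linalg.norm(d),np.degrees(np.arctan2(d[1],d[0])))
print(state()['tool_pos'],state()['joint_pos'])
print('screw',np.degrees(np.arctan2(*(c-atz(ci,n((300,258)),.05))[[1,0]])))
```

```text
top [ 0.46617179 -0.31088241  0.111     ]
[ 0.47981534 -0.36821498  0.038     ] 0.058933608615249586 -76.61417475461732
[ 0.5080593  -0.27065556  0.038     ] 0.05807549197662962 43.84142213183409
[ 0.4106759  -0.29462748  0.038     ] 0.0578274662382169 163.67451828892615
mean [ 0.46618351 -0.311166    0.038     ]
0.058655025226162665 -76.56118544673738
0.058263860110243836 44.05055978374447
0.05791906222473392 163.40854369103985
[ 0.41199775 -0.3474813   0.26203531] [-8.38743413e-01 -1.71947321e-01  1.77707351e+00 -3.69093335e-05
  1.53454141e+00  2.65551822e-01]
screw -77.8930206260142
```

```bash
python3 -m inch '[{"dx":0.081,"dy":-0.011,"dz":0.05,"rx":0,"ry":0,"rz":-0.45},{"dx":0.081,"dy":-0.011,"dz":0.05,"rx":0,"ry":0,"rz":-0.45},{"dx":0.081,"dy":-0.011,"dz":0.05,"rx":0,"ry":0,"rz":-0.45},{"dx":0.081,"dy":-0.011,"dz":0.05,"rx":0,"ry":0,"rz":-0.45},{"dx":0.081,"dy":-0.011,"dz":0.05,"rx":0,"ry":0,"rz":-0.45}]' 1
python3 -m inch '[{"dx":0,"dy":0,"dz":0.08,"rx":0,"ry":0,"rz":-0.45},{"dx":0,"dy":0,"dz":0.08,"rx":0,"ry":0,"rz":-0.45},{"dx":0,"dy":0,"dz":0.08,"rx":0,"ry":0,"rz":-0.45},{"dx":0,"dy":0,"dz":0.08,"rx":0,"ry":0,"rz":-0.45},{"dx":0,"dy":0,"dz":0.08,"rx":0,"ry":0,"rz":-0.45}]'
cat >> h.py <<'E'
from scipy.spatial.transform import Rotation as Rn
def togo(xyz,yaw):
    """rows from current measured pose to xyz, tool x axis at world yaw deg, pointing down"""
    q=state(); R=Rn.from_quat(np.roll(q['tool_rot'],-1)); 
    a=np.radians(yaw); T=Rn.from_matrix(np.array([[np.cos(a),np.sin(a),0],[np.sin(a),-np.cos(a),0],[0,0,-1]]))
    x=R.as_matrix()[:,0]
    print('t',q['time'],'pos',np.round(q['tool_pos'],4),'yaw',np.degrees(np.arctan2(x[1],x[0])),'F',np.round(q['contact_force'],1),np.round(q['ft_torque'],2),'j6',q['joint_pos'][5],'w',q['gripper_width'],q['grasp_force'])
    print('shift',np.round(R.inv().apply(np.array(xyz)-q['tool_pos'])/.8,4),'turn',np.round((R.inv()*T).as_rotvec()/1.5,4))
E
python3 -c "
from h import *
togo((.4662,-.311,.075),103.6)"
```

```text
time: 1.95
tool_pos: [0.464, -0.3136, 0.2203]
tool_rot: [-0.0, 0.842, 0.54, -0.0]
contact_force: [-0.5, 0.2, 0.1]
gripper_width: 0.998
grasp_force: 0.0
time: 2.45
tool_pos: [0.4637, -0.3139, 0.1563]
tool_rot: [-0.001, 0.616, 0.788, -0.0]
contact_force: [0.2, 0.5, 0.8]
gripper_width: 0.999
grasp_force: 0.0
t 2.45 pos [ 0.4637 -0.3139  0.1563] yaw 103.95157966006045 F [0.2 0.5 0.8] [-0.05 -0.   -0.02] j6 -0.9711172836426455 w 0.9994238772530182 0.0
shift [0.0026 0.004  0.1016] turn [-0.0007 -0.0004  0.0041]
```

```bash
python3 -m inch '[{"dx":0.0026,"dy":0.004,"dz":0.05,"rx":0,"ry":0,"rz":0.004},{"dx":0.0026,"dy":0.004,"dz":0.1,"rx":0,"ry":0,"rz":0.004},{"dx":0.0026,"dy":0.004,"dz":0.1,"rx":0,"ry":0,"rz":0.004}]' 1
python3 - <<'E'
from h import *
togo((.4662,-.311,.075),103.6)
ci,im=grab('wrist'); cv2.imwrite('pics/f.png',cv2.resize(im,(800,600))[:,:,::-1])
E
```

```text
time: 2.75
tool_pos: [0.4627, -0.3077, 0.0704]
tool_rot: [-0.006, 0.62, 0.785, 0.0]
contact_force: [-1.1, 0.7, -0.2]
gripper_width: 0.999
grasp_force: 0.0
t 2.75 pos [ 0.4627 -0.3077  0.0704] yaw 103.37010018664706 F [-1.1  0.7 -0.2] [0.01 0.04 0.02] j6 -0.9537478311085219 w 0.9988409343387863 0.0
shift [-0.005   0.0032 -0.0059] turn [-0.0052 -0.0068 -0.0026]
```

View pics/f.png

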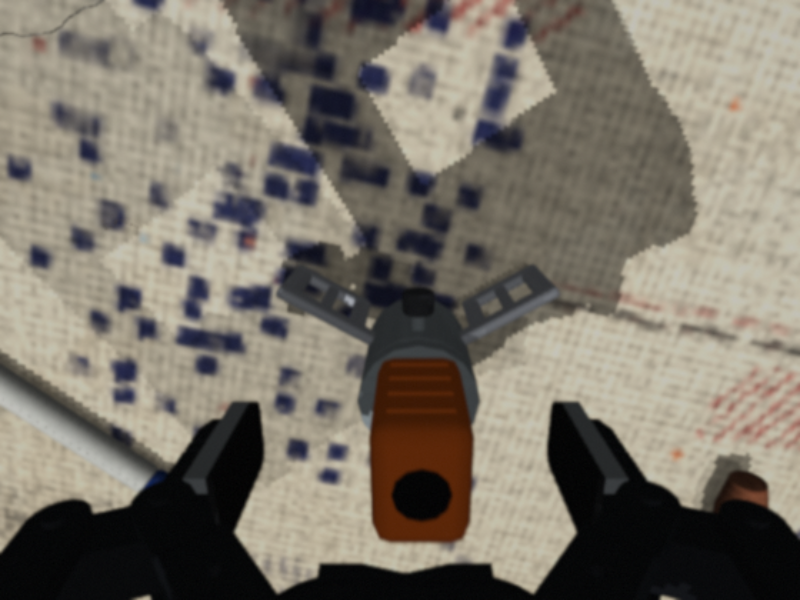

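The grip sits between the fingers at about (421,450), slightly right of their mid-line at 408, with the screw toward the top. I'll let it settle, correct and close.

```bash
python3 -m inch '[{"dx":0,"dy":0,"dz":0,"rx":0,"ry":0,"rz":0},{"dx":0,"dy":0,"dz":0,"rx":0,"ry":0,"rz":0}]' 1
python3 -c "
from h import *
togo((.4662,-.311,.075),103.6)"
```

```text
time: 3.0
tool_pos: [0.4685, -0.3115, 0.0799]
tool_rot: [0.002, 0.62, 0.785, -0.0]
contact_force: [0.0, -0.2, 0.4]
gripper_width: 1.0
grasp_force: 0.0
t 3.0 pos [ 0.4685 -0.3115  0.0799] yaw 103.42893746804748 F [ 0.  -0.2  0.4] [ 0.02 -0.02  0.  ] j6 -0.9533881515983185 w 0.9997289542425226 0.0
shift [ 0.0013 -0.0026  0.0061] turn [ 0.0017  0.0025 -0.002 ]
```

```bash
Z='';python3 -m inch '[{"dx":0,"dy":0,"dz":0,"rx":0,"ry":0,"rz":0},{"dx":0,"dy":0,"dz":0,"rx":0,"ry":0,"rz":0},{"dx":0,"dy":0,"dz":0,"rx":0,"ry":0,"rz":0},{"dx":0,"dy":0,"dz":0,"rx":0,"ry":0,"rz":0},{"dx":0,"dy":0,"dz":0,"rx":0,"ry":0,"rz":0}]' -1
python3 -c "
from h import *
togo((.4662,-.311,.075),103.6)"
```

```text
time: 3.5
tool_pos: [0.4675, -0.3099, 0.0775]
tool_rot: [0.0, 0.619, 0.785, 0.0]
contact_force: [0.8, 0.4, 2.0]
gripper_width: 0.294
grasp_force: 59.6
t 3.5 pos [ 0.4675 -0.3099  0.0775] yaw 103.4733359262476 F [0.8 0.4 2. ] [ 0.06 -0.01  0.01] j6 -0.9533031443361474 w 0.2944737168837339 59.60416853427887
shift [-0.0009 -0.0019  0.0031] turn [ 0.0004  0.0004 -0.0015]
```

```bash
python3 -m inch '[{"dx":0,"dy":0,"dz":-0.05,"rx":0,"ry":0,"rz":0},{"dx":0,"dy":0,"dz":-0.11,"rx":0,"ry":0,"rz":0},{"dx":0.02,"dy":0.02,"dz":-0.16,"rx":0,"ry":0,"rz":0},{"dx":0.06,"dy":0.05,"dz":-0.2,"rx":0,"ry":0,"rz":0},{"dx":0.1,"dy":0.09,"dz":-0.222,"rx":0,"ry":0,"rz":0}]'
python3 -m inch '[{"dx":0.04,"dy":0.035,"dz":0,"rx":0,"ry":0,"rz":0},{"dx":0.08,"dy":0.07,"dz":0,"rx":0,"ry":0,"rz":0},{"dx":0.12,"dy":0.105,"dz":0,"rx":0,"ry":0,"rz":0},{"dx":0.144,"dy":0.126,"dz":0,"rx":0,"ry":0,"rz":0},{"dx":0.144,"dy":0.126,"dz":0,"rx":0,"ry":0,"rz":0}]'
python3 -m inch '[{"dx":0,"dy":0,"dz":0,"rx":0,"ry":0,"rz":0},{"dx":0,"dy":0,"dz":0,"rx":0,"ry":0,"rz":0},{"dx":0,"dy":0,"dz":0,"rx":0,"ry":0,"rz":0},{"dx":0,"dy":0,"dz":0,"rx":0,"ry":0,"rz":0}]'
python3 - <<'E'
from h import *
togo((.567,.018,.255),103.6)
ci,im=grab('wrist'); cv2.imwrite('pics/g.png',cv2.resize(im,(800,600))[:,:,::-1]);cv2.imwrite('pics/graw.png',im[:,:,::-1])
togo((.567,.018,.255),103.6)
for n in('spindle_top','bowl_rim'):
  for b in nets.boxes_of('wrist',n): print(n,b,atz(ci,b['bbox'][:2],.107 if n[0]=='s' else .09))
E
```

```text
time: 4.0
tool_pos: [0.519, -0.2153, 0.2575]
tool_rot: [0.002, 0.62, 0.784, 0.0]
contact_force: [1.9, 0.8, -3.8]
gripper_width: 0.296
grasp_force: 60.6
time: 4.5
tool_pos: [0.5901, -0.0765, 0.2529]
tool_rot: [-0.001, 0.618, 0.787, -0.0]
contact_force: [0.8, -0.7, -3.5]
gripper_width: 0.296
grasp_force: 60.5
time: 4.9
tool_pos: [0.5895, -0.0806, 0.2546]
tool_rot: [-0.0, 0.62, 0.785, -0.0]
contact_force: [0.5, 0.2, -2.9]
gripper_width: 0.303
grasp_force: 60.5
t 4.9 pos [ 0.5895 -0.0806  0.2546] yaw 103.37898997831698 F [ 0.5  0.2 -2.9] [ 0.04 -0.   -0.08] j6 -0.49446892582406055 w 0.3025546800516832 60.513761043548584
shift [ 0.1265  0.0012 -0.0005] turn [-0.0001  0.     -0.0026]
t 4.95 pos [ 0.5895 -0.0805  0.2546] yaw 103.38881796992575 F [-0.1 -0.1 -3. ] [ 0.05  0.01 -0.01] j6 -0.49440682299191635 w 0.29327100799677613 60.513936281204224
shift [ 0.1263  0.0011 -0.0005] turn [-0.0001  0.     -0.0025]
spindle_top {'bbox': [287.1, 70.2, 29.9, 36.7], 'confidence': 0.81} [0.56921214 0.01651935 0.107     ]
bowl_rim {'bbox': [336.9, 87.7, 320.9, 175.3], 'confidence': 0.59} [0.61246373 0.01393452 0.09      ]
```

View pics/g.png

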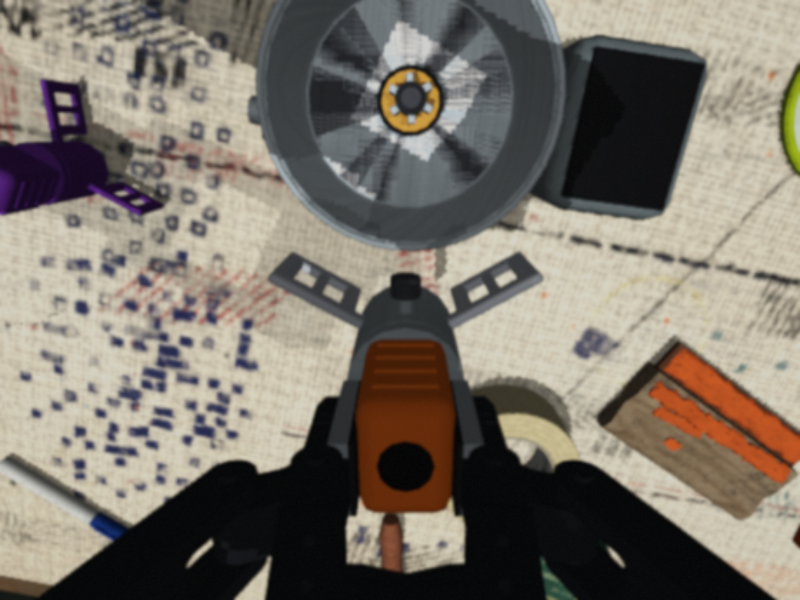

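The spindle top with its splines shows at about (411,97) in the view, that is (288,68) native. The bowl is round it, and the paddle is held upright in the fingers.

Run:
```python
import cv2
im=cv2.imread('pics/graw.png')[48:93,258:318]
cv2.imwrite('pics/k.png',cv2.resize(im,(800,600),interpolation=cv2.INTER_CUBIC))
```

```text
(no output)
```

View pics/k.png

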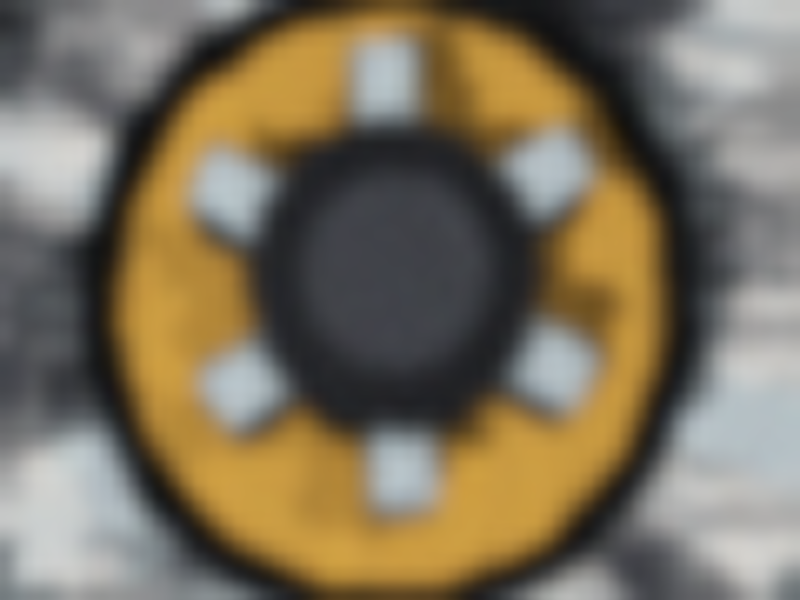

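The six splines are clear, at crop positions (388,80), (548,172), (555,368), (403,470), (243,388) and (233,195), with the top's centre at (397,270).

Run:
```python
from h import *
ci=optics.camera_info('wrist')
n=lambda p:((p[0]+.5)/13.333+258-.5,(p[1]+.5)/13.333+48-.5)
S=np.array([atz(ci,n(p),.100) for p in((388,80),(548,172),(555,368),(403,470),(243,388),(233,195))])
c=S.mean(0);print('spl centre',c,'top',atz(ci,n((397,270)),.107))
a=[np.degrees(np.arctan2(*(s-c)[[1,0]])) for s in S];print(np.round(a,1),[round(np.linalg.norm(s-c),4) for s in S])
print('mod60',np.mod(a,60))
m=lambda p:((p[0]+.5)*.7-.5,(p[1]+.5)*.7-.5)
q=state();R=Rn.from_quat(np.roll(q['tool_rot'],-1));z=q['tool_pos'][2]
print('hole in tool',R.inv().apply(atz(ci,m((405,467)),z+.0335)-q['tool_pos']))
# blade tips, top edge outer corner
B=[atz(ci,m(p),z+.0105-.05) for p in((295,254),(518,253))]
for b in B: print('tip tool',R.inv().apply(b-q['tool_pos']))
B2=[atz(ci,m(p),z+.0105-.088) for p in((270,278),(542,277))]
for b in B2: print('tip tool',R.inv().apply(b-q['tool_pos']))
```

```text
spl centre [0.56913163 0.01850284 0.1       ] top [0.56914246 0.01863136 0.107     ]
[ 105.8   46.9  -13.7  -73.8 -132.9  167.4] [np.float64(0.0109), np.float64(0.0108), np.float64(0.0107), np.float64(0.0106), np.float64(0.0108), np.float64(0.0106)]
mod60 [45.78856185 46.89252614 46.34025301 46.23587429 47.0727665  47.41563489]
hole in tool [ 0.00038722 -0.00010232 -0.03350004]
tip tool [ 0.03994371 -0.04111845  0.03949209]
tip tool [0.04037595 0.04202079 0.03950273]
tip tool [ 0.01971769 -0.06186853  0.07749076]
tip tool [0.02026425 0.06262291 0.0775067 ]
```

```bash
python3 -m inch '[{"dx":0.05,"dy":0.004,"dz":0,"rx":0,"ry":0,"rz":-0.02},{"dx":0.1,"dy":0.004,"dz":0,"rx":0,"ry":0,"rz":-0.037},{"dx":0.126,"dy":0.004,"dz":0.02,"rx":0,"ry":0,"rz":-0.037},{"dx":0.126,"dy":0.004,"dz":0.05,"rx":0,"ry":0,"rz":-0.037},{"dx":0.126,"dy":0.004,"dz":0.07,"rx":0,"ry":0,"rz":-0.037}]'
python3 -m inch '[{"dx":0,"dy":0,"dz":0,"rx":0,"ry":0,"rz":0},{"dx":0,"dy":0,"dz":0,"rx":0,"ry":0,"rz":0},{"dx":0,"dy":0,"dz":0,"rx":0,"ry":0,"rz":0},{"dx":0,"dy":0,"dz":0,"rx":0,"ry":0,"rz":0}]'
python3 - <<'E'
from h import *
togo((.569,.0186,.1255),106.6)
E
```

```text
time: 5.55
tool_pos: [0.5688, 0.0196, 0.1973]
tool_rot: [-0.0, 0.597, 0.802, -0.0]
contact_force: [0.2, -0.4, -3.7]
gripper_width: 0.298
grasp_force: 60.5
time: 5.95
tool_pos: [0.5704, 0.0186, 0.2002]
tool_rot: [0.001, 0.598, 0.802, 0.001]
contact_force: [0.2, -0.0, -3.5]
gripper_width: 0.291
grasp_force: 60.4
t 5.95 pos [0.5704 0.0186 0.2002] yaw 106.60568018855207 F [ 0.2 -0.  -3.5] [ 0.05 -0.02  0.03] j6 -0.3876704651800784 w 0.2911743306609905 60.42442202568054
shift [ 0.0006 -0.0018  0.0934] turn [0.0015 0.0006 0.0001]
```

```bash
python3 -m inch '[{"dx":0,"dy":-0.0015,"dz":0.012,"rx":0,"ry":0,"rz":0},{"dx":0,"dy":-0.0015,"dz":0.022,"rx":0,"ry":0,"rz":0},{"dx":0,"dy":-0.0015,"dz":0.022,"rx":0,"ry":0,"rz":0},{"dx":0,"dy":-0.0015,"dz":0.022,"rx":0,"ry":0,"rz":0},{"dx":0,"dy":-0.0015,"dz":0.022,"rx":0,"ry":0,"rz":0}]'
python3 - <<'E'
from h import *
togo((.569,.0186,.1255),106.6)
E
```

```text
time: 6.45
tool_pos: [0.5684, 0.0187, 0.1811]
tool_rot: [0.0, 0.597, 0.802, 0.0]
contact_force: [0.2, 0.5, -2.8]
gripper_width: 0.293
grasp_force: 60.5
t 6.45 pos [0.5684 0.0187 0.1811] yaw 106.6472142814995 F [ 0.2  0.5 -2.8] [ 0.01  0.   -0.04] j6 -0.38846842716427926 w 0.2925451769397958 60.475884675979614
shift [-0.0004  0.0007  0.0695] turn [0.0001 0.     0.0005]
```

```bash
python3 -m inch '[{"dx":0,"dy":0.0005,"dz":0.007,"rx":0,"ry":0,"rz":0},{"dx":0,"dy":0.0005,"dz":0.014,"rx":0,"ry":0,"rz":0},{"dx":0,"dy":0.0005,"dz":0.019,"rx":0,"ry":0,"rz":0},{"dx":0,"dy":0.0005,"dz":0.019,"rx":0,"ry":0,"rz":0}]'
python3 -m inch '[{"dx":0,"dy":0,"dz":0.003,"rx":0,"ry":0,"rz":0},{"dx":0,"dy":0,"dz":0.006,"rx":0,"ry":0,"rz":0},{"dx":0,"dy":0,"dz":0.009,"rx":0,"ry":0,"rz":0},{"dx":0,"dy":0,"dz":0.01,"rx":0,"ry":0,"rz":0}]'
python3 - <<'E'
from h import *
togo((.569,.0186,.1255),106.6)
E
```

```text
time: 6.85
tool_pos: [0.5682, 0.0189, 0.1647]
tool_rot: [-0.001, 0.597, 0.802, -0.0]
contact_force: [0.4, 0.7, -3.4]
gripper_width: 0.297
grasp_force: 60.6
time: 7.25
tool_pos: [0.5688, 0.0184, 0.1577]
tool_rot: [0.0, 0.597, 0.802, -0.0]
contact_force: [0.3, -1.8, -2.8]
gripper_width: 0.296
grasp_force: 60.7
t 7.25 pos [0.5688 0.0184 0.1577] yaw 106.63677963686546 F [ 0.3 -1.8 -2.8] [-0.49 -0.1   0.02] j6 -0.38815773686840654 w 0.2960407277968679 60.6611430644989
shift [0.0003 0.0003 0.0402] turn [-0.      0.0007  0.0004]
```

```bash
python3 -m inch '[{"dx":-0.0005,"dy":0,"dz":0.004,"rx":0,"ry":0,"rz":0},{"dx":-0.0005,"dy":0,"dz":0.008,"rx":0,"ry":0,"rz":0},{"dx":-0.0005,"dy":0,"dz":0.012,"rx":0,"ry":0,"rz":0},{"dx":-0.0005,"dy":0,"dz":0.017,"rx":0,"ry":0,"rz":0},{"dx":-0.0005,"dy":0,"dz":0.017,"rx":0,"ry":0,"rz":0}]'
python3 - <<'E'
from h import *
togo((.569,.0186,.1255),106.6)
E
```

```text
time: 7.75
tool_pos: [0.5687, 0.0183, 0.1434]
tool_rot: [0.0, 0.597, 0.802, -0.0]
contact_force: [1.4, -3.4, -5.6]
gripper_width: 0.293
grasp_force: 60.5
t 7.75 pos [0.5687 0.0183 0.1434] yaw 106.6420091549195 F [ 1.4 -3.4 -5.6] [-0.56 -0.38  0.01] j6 -0.3888608000821682 w 0.29291812138875967 60.53325176239014
shift [0.0003 0.0005 0.0224] turn [-0.0001  0.0002  0.0005]
```

```bash
python3 -m inch '[{"dx":-0.0008,"dy":0.0003,"dz":0.005,"rx":0,"ry":0,"rz":0},{"dx":-0.0008,"dy":0.0003,"dz":0.01,"rx":0,"ry":0,"rz":0},{"dx":-0.0008,"dy":0.0003,"dz":0.015,"rx":0,"ry":0,"rz":0},{"dx":-0.0008,"dy":0.0003,"dz":0.019,"rx":0,"ry":0,"rz":0},{"dx":-0.0008,"dy":0.0003,"dz":0.019,"rx":0,"ry":0,"rz":0}]'
python3 - <<'E'
from h import *
togo((.569,.0186,.1255),106.6)
E
```

```text
time: 8.25
tool_pos: [0.5694, 0.018, 0.1298]
tool_rot: [-0.0, 0.597, 0.802, 0.0]
contact_force: [-3.1, -1.6, 4.4]
gripper_width: 0.297
grasp_force: 61.6
t 8.25 pos [0.5694 0.018  0.1298] yaw 106.65072112745769 F [-3.1 -1.6  4.4] [-0.24  0.72 -0.03] j6 -0.3897263300080173 w 0.29652873712109834 61.63102984428406
shift [ 0.0008 -0.0002  0.0053] turn [ 0.0001 -0.0001  0.0006]
```

```bash
python3 -m inch '[{"dx":-0.0003,"dy":-0.0004,"dz":0.003,"rx":0,"ry":0,"rz":0},{"dx":-0.0003,"dy":-0.0004,"dz":0.006,"rx":0,"ry":0,"rz":0},{"dx":-0.0003,"dy":-0.0004,"dz":0.006,"rx":0,"ry":0,"rz":0},{"dx":-0.0003,"dy":-0.0004,"dz":0.006,"rx":0,"ry":0,"rz":0}]'
python3 -m inch '[{"dx":0,"dy":0,"dz":0.0015,"rx":0,"ry":0,"rz":0},{"dx":0,"dy":0,"dz":0.0015,"rx":0,"ry":0,"rz":0},{"dx":0,"dy":0,"dz":0.0015,"rx":0,"ry":0,"rz":0}]'
python3 - <<'E'
from h import *
togo((.569,.0186,.1255),106.6)
E
```

```text
time: 8.65
tool_pos: [0.5694, 0.018, 0.1258]
tool_rot: [0.0, 0.597, 0.802, 0.0]
contact_force: [-3.3, -0.6, 6.1]
gripper_width: 0.295
grasp_force: 61.9
time: 8.95
tool_pos: [0.5695, 0.0179, 0.1254]
tool_rot: [0.0, 0.597, 0.802, 0.0]
contact_force: [-4.5, 0.1, 9.7]
gripper_width: 0.302
grasp_force: 62.5
t 8.95 pos [0.5695 0.0179 0.1254] yaw 106.65559717951783 F [-4.5  0.1  9.7] [-0.04  1.2   0.05] j6 -0.3903231981639258 w 0.30167842276459195 62.50893473625183
shift [ 0.001  -0.0003 -0.0002] turn [ 0.0005 -0.0002  0.0006]
```

```bash
python3 -m inch '[{"dx":0,"dy":-0.0006,"dz":0.001,"rx":0,"ry":0,"rz":0},{"dx":0,"dy":-0.0006,"dz":0.002,"rx":0,"ry":0,"rz":0},{"dx":0,"dy":-0.0006,"dz":0.002,"rx":0,"ry":0,"rz":0}]'
python3 -m inch '[{"dx":0,"dy":-0.0005,"dz":0.001,"rx":0,"ry":0,"rz":0},{"dx":0,"dy":-0.0005,"dz":0.002,"rx":0,"ry":0,"rz":0},{"dx":0,"dy":-0.0005,"dz":0.002,"rx":0,"ry":0,"rz":0}]'
python3 - <<'E'
from h import *
togo((.569,.0186,.1255),106.6)
E
```

```text
time: 9.25
tool_pos: [0.5695, 0.0179, 0.1253]
tool_rot: [0.0, 0.597, 0.802, 0.001]
contact_force: [-7.9, 0.1, 15.0]
gripper_width: 0.297
grasp_force: 63.2
time: 9.55
tool_pos: [0.5695, 0.0179, 0.1252]
tool_rot: [0.001, 0.597, 0.802, 0.001]
contact_force: [-8.7, 1.3, 21.4]
gripper_width: 0.297
grasp_force: 63.9
t 9.55 pos [0.5695 0.0179 0.1252] yaw 106.662277316023 F [-8.7  1.3 21.4] [0.1  2.13 0.03] j6 -0.3908951781201178 w 0.29701075845082486 63.932088017463684
shift [ 0.001  -0.0004 -0.0003] turn [ 0.0017 -0.0001  0.0007]
```

```bash
python3 -m inch '[{"dx":0,"dy":-0.0005,"dz":0,"rx":0,"ry":0,"rz":0},{"dx":0,"dy":-0.0005,"dz":0,"rx":0,"ry":0,"rz":0},{"dx":0,"dy":-0.0005,"dz":0,"rx":0,"ry":0,"rz":0}]'
python3 - <<'E'
from h import *
ci,a=grab('scene');ci,b=grab('side');ci,w=grab('wrist')
f=lambda i:cv2.resize(i,(400,300),interpolation=cv2.INTER_CUBIC)
cv2.imwrite('pics/m.png',np.vstack([np.hstack([f(a[140:290,190:390]),f(b[120:270,150:350])]),np.hstack([f(w),f(a)])])[:,:,::-1])
togo((.569,.0186,.1255),106.6)
E
```

```text
time: 9.85
tool_pos: [0.5695, 0.0179, 0.1252]
tool_rot: [0.001, 0.597, 0.802, 0.001]
contact_force: [-8.7, 1.1, 20.9]
gripper_width: 0.294
grasp_force: 63.8
t 10.0 pos [0.5695 0.0179 0.1253] yaw 106.66489829170368 F [-8.6  1.3 19.7] [ 0.18  1.85 -0.01] j6 -0.3912122162598678 w 0.29677809227310786 63.7709641456604
shift [ 0.001  -0.0003 -0.0003] turn [ 0.0024 -0.0001  0.0008]
```

View pics/m.png

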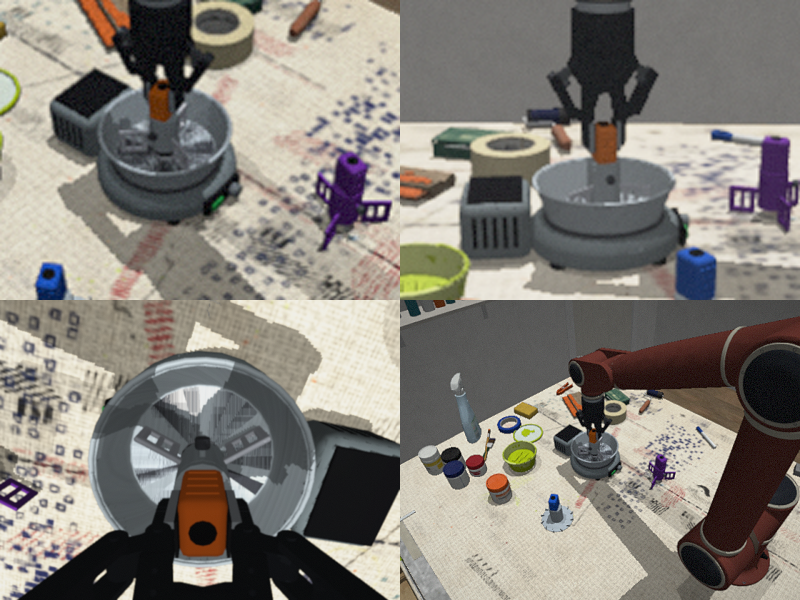

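The paddle is seated in the bowl: grip at (160,95) in the scene crop and (605,140) in the side crop. It stands upright in the grip with the screw facing the camera, and nothing else has moved. The height matches home to within 0.3 mm, on a hard stop with about 20 N of press.

```bash
python3 -c "
from plant import ticket
print(ticket.job_done())"
```

```text
the job is handed in; nothing more can be done
None
```

The orange-grip paddle is meshed on the spindle and held fully home against the seal with about 20 N, so you can do up the locking screw; nothing else was moved and the job is handed in (about 10 s of the 48 s used).

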